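# Kit the hand-solder parts for two boards

## Robot

A 7-joint arm with a two-finger parallel gripper is mounted at the origin on the work surface. World frame = base frame: x ahead of the robot, y to its left, z up, the work surface at z = 0. Lengths are in mm, angles in rad, forces in N, time in s.
With the tool pointing down it reaches from about 400 to 875 mm from the base axis. Payload 4.4 kg.
Tool frame: the origin (TCP) lies midway between the tips of the shut fingers; the grasp point (between the pads) lies 19 mm behind it; z points along the fingers, y is the line along which they close (so a half turn about z gives the same grasp; the last joint's range is limited). The gripper opens to 85 mm and grips with 20 to 120 N. Pads are 22 mm wide; open, the fingers measure 114 mm over their backs; the gripper's body (76 mm by 85 mm) begins 54 mm behind the grasp point. The pads swing forward as they close: fully open they stand 13 mm farther back than shut.
Start: joints at [-1.176, 0.628, 0.038, 1.517, -0.027, 0.996, -0.02], TCP at [289.012, 582.228, 231.313] pointing down, gripper open.
Joint ranges: [-3.06, 3.06], [-0.37, 2.12], [-1.25, 1.32], [0.18, 2.47], [-1.1, 4.24], [0.23, 1.98], [-2.94, 2.94]. Speed limits (rad/s): [2.57, 2.57, 3.14, 3.14, 3.14, 3.14, 3.14].

## Interface

Orientations are given as [roll, pitch, yaw] about the fixed x, y, z axes, in that order (R = Rz(yaw) Ry(pitch) Rx(roll)).
In Python, from cell import telemetry, eyes, ctrl, finder gives the robot as it stands.
- The arm moves only by the tool move_arm, never from a script. Its argument "steps" is a list of rows, each a list of 7 numbers: the turn, a rotation vector about the world's x, y, z in degrees, then the shift along the world's x, y, z in m, then the finger opening in m, from 0 to 0.0854. A call has 1 to 5 rows; each row shifts and turns the commanded pose from where the row before left it; what a row does not reach is not made up. A row lasts 1/10 s, in which the tool goes at most 50 mm and 8.59 degrees, less where a joint would pass 70% of its speed; a pose out of reach is approached as far as the arm can. A call with a gripper value outside its range is refused whole. The fingers move at their own pace and stop on an object; the grip force is fixed at half the most. Time passes only in rows, so rows that do not move let the fingers close. It gives the time, the measured TCP pose, the force, the opening and the grip force at its end, in the units of the state.
- telemetry.read_state(): the state, without advancing time (a new reading comes with each control period).
- eyes.get_image(name): name is "scene" or "top" or "wrist"; returns (picture, depth): 400x640x3 uint8, blue, green, red; 400x640 float32, mm along the optical axis (not along the pixel's ray), 0 where there is no reading.
- eyes.calibration(name): a dict with "fx", "fy", "cx", "cy" (pixels), "position" and "attitude" of the camera in the world. Camera axes: x right, y down, z forward; pixel columns grow to the right and rows downward; lengths in mm; the calibration is good to about 2 mm. A picture is of the moment at which its call begins: read the wrist's pose just before it. calibration takes no time and is no camera call; for the wrist camera it gives the pose at the moment of the call.
- ctrl.finish_job(): hands the job in; it is judged then, once.
Trained networks look in the newest picture that a camera, given by its name, has taken for a name from the list of things; names that differ only in an ending like _2 or _b are one class to them, and where a whole thing is asked for, a point or a joint stands for the part that bears it (a point fixed in the world has none). Each returns a list of dicts, best first, with "confidence" (0 to 1); they miss things now and then, are a little off and sometimes report something else, mostly with a low value. They report only what shows in the picture. A call takes as long as a camera call. They do not tell look-alikes from the thing itself.
- finder.boxes_of(camera, name): "location" ([x, y, z] in mm, in the coordinates of the camera as it stood for that picture, good to about 4 mm: the middle of the surface that is visible of it).
- finder.cut_out(camera, name): "mask" (400x640 bool, what is visible of it).
- finder.pinpoint(camera, name): "location" ([x, y, z] in mm, in the coordinates of the camera as it stood for that picture, good to about 4 mm: a listed point, or the origin of a listed thing).
The state is a dict: "clock": time; "qpos": joint angles; "qd": joint speeds; "tau": joint torques, N m; "eef_pos": TCP position; "tool_rot": TCP orientation; "force": force on the tool from outside, world axes, zero at the start; "torque": the same for the moment, N m; "width": finger opening in mm; "gripper_force": force on a finger pad.
Only numpy, scipy, OpenCV 4.12 (cv2) and the standard library are available. Lean on these libraries where they do the work, as an engineer would, in place of code of your own. Each camera call takes 0.05 s, during which the arm holds its last target. There are 200 camera calls.

## Task

Make up the two kits of parts for hand soldering from the stock tray: the black capacitor, the transformer and the heatsink go in the blue tray, the relay and the brown capacitor in the yellow tray. Set each part down upright, without dropping it, flat on the floor of a compartment of its own (any compartment of that tray). Leave the copper choke in the stock, and do not disturb the bottle or the solder spool.

Things in the scene. Friction and masses are not known exactly. Their poses are not given: they have to be found in the camera images.
- blue_tray: shallow blue kit tray, 213 mm (its y) by 75 mm (its x), 12 mm high, fixed to the bench; two dividers make three equal open compartments in a row along its y axis, centres at y = -69, 0 and +69 mm, each 66 by 66 mm inside. Floor 4 mm thick (parts stand 4 mm above the origin), walls and dividers 3 mm thick and 12 mm high above the bench. Origin: centre of its underside, z up.
- yellow_tray: shallow yellow kit tray, 213 mm (its y) by 75 mm (its x), 12 mm high, fixed to the bench; two dividers make three equal open compartments in a row along its y axis, centres at y = -69, 0 and +69 mm, each 66 by 66 mm inside. Floor 4 mm thick (parts stand 4 mm above the origin), walls and dividers 3 mm thick and 12 mm high above the bench. Origin: centre of its underside, z up.
- black_capacitor: large can capacitor: upright cylinder, black sleeve, silver disc on top, 30 mm diameter, 45 mm high, about 45 g. Starts upright in a compartment of the dark grey stock tray (floor 4 mm thick; six 82 mm compartments, two rows of three, 85 mm pitch; walls 12 mm high above the bench). Origin: centre of its underside, z up through its top.
- transformer: small ferrite transformer: yellow taped winding in a black core and base, 32 mm along its x (the flat winding faces, between 5 and 30 mm up, to grip across), 40 mm along its y, 36 mm high, about 110 g. Starts upright in a compartment of the dark grey stock tray (floor 4 mm thick; six 82 mm compartments, two rows of three, 85 mm pitch; walls 12 mm high above the bench). Origin: centre of its underside, z up through its top.
- heatsink: bare aluminium finned heatsink: six upright fins, 25 mm along its x (across the fin tips, to grip across), 40 mm along its y, 38 mm high, about 40 g. Starts upright in a compartment of the dark grey stock tray (floor 4 mm thick; six 82 mm compartments, two rows of three, 85 mm pitch; walls 12 mm high above the bench). Origin: centre of its underside, z up through its top.
- relay: cube relay: orange cover on a black base, 21 mm along its x, 28 mm along its y, 36 mm high, about 35 g. Starts upright in a compartment of the dark grey stock tray (floor 4 mm thick; six 82 mm compartments, two rows of three, 85 mm pitch; walls 12 mm high above the bench). Origin: centre of its underside, z up through its top.
- brown_capacitor: smaller can capacitor: upright cylinder, red-brown sleeve, silver disc on top, 22 mm diameter, 40 mm high, about 22 g. Starts upright in a compartment of the dark grey stock tray (floor 4 mm thick; six 82 mm compartments, two rows of three, 85 mm pitch; walls 12 mm high above the bench). Origin: centre of its underside, z up through its top.
- choke: copper-wound ring choke standing on edge on a black foot, 20 mm along its x, 36 mm along its y, 39 mm high: stays in the stock tray. Starts upright in a compartment of the dark grey stock tray (floor 4 mm thick; six 82 mm compartments, two rows of three, 85 mm pitch; walls 12 mm high above the bench). Origin: centre of its underside, z up through its top.
- bottle: white bottle with red cap, 54 mm diameter, 115 mm high, standing loose on the bench: a bystander. Origin: centre of its underside, z up.
- solder_spool: grey spool of solder, 56 mm diameter, 52 mm high, standing loose on its end on the bench: a bystander. Origin: centre of its underside, z up.
Mind the look-alikes: they are no part of the job. Several things look just like the heatsink: the one meant starts nearest to the robot's base. Leave any purple look-alike of the relay alone.

How it is judged:
By the outcome, as a careful person would: the job done as asked, in the order asked, and still so for the second after the job is handed in, with the robot touching nothing.
It also fails if it takes over 128 s, if anything falls off the work surface, if the arm or the gripper's body presses on something with over 40 N, if the wrist force passes 120 N, or if a joint passes its speed limit or range.

## Working session

There is one attempt and no reset: what is moved stays moved. The work goes in short steps, Python scripts to look and compute and a tool call to move; the robot and the scene stay as the last step left them, time stands still between calls to the robot, and variables do not carry over. Pictures are saved under pics/ and viewed, at most 14 in all, crops included, and the job is handed in when it is done.

Besides the shell and the picture viewer there is one more tool, called after "Call:" in YAML: its name, and indented under it one key for each argument. move_arm: Moves the arm, as the interface text tells. Its arguments: {"type":"object","properties":{"steps":{"type":"array"}},"required":["steps"]}

```bash
mkdir -p pics; ls
cat > h.py <<'E'
import numpy as np, cv2
from scipy.spatial.transform import Rotation as R
from cell import telemetry, eyes, ctrl, finder
def att(c):
    a=np.array(c["attitude"],float)
    return a if a.shape==(3,3) else (R.from_euler('xyz',a).as_matrix() if a.size==3 else R.from_quat(a).as_matrix())
def w(c,p): return att(c)@np.array(p,float)+np.array(c["position"],float)
def cloud(c,d):
    v,u=np.mgrid[0:400,0:640]
    P=np.stack([(u-c["cx"])/c["fx"]*d,(v-c["cy"])/c["fy"]*d,d],-1)
    return P@att(c).T+np.array(c["position"],float)
E
python3 - <<'E'
from h import *
s=telemetry.read_state(); print(s['clock'],s['eef_pos'],s['tool_rot'],s['width'])
for n in ["scene","top"]:
    c=eyes.calibration(n); print(n,c)
    im,d=eyes.get_image(n); cv2.imwrite(f"pics/{n}0.png",im); np.save(f"{n}0.npy",d)
    for t in ["blue_tray","yellow_tray","black_capacitor","transformer","heatsink","relay","brown_capacitor","choke","bottle","solder_spool"]:
        if n=="top":
            for b in finder.pinpoint(n,t): print(t,round(b["confidence"],2),w(c,b["location"]).round(0))
E
```

```text
pics
0.0 [288.71783283 581.67891023 230.43364546] [-3.13977756e+00  4.32620995e-05  2.68083944e+00] 85.46529227636981
scene {'fx': 364.44480403659696, 'fy': 364.44480403659696, 'cx': 319.3962556859853, 'cy': 204.71401287658978, 'position': array([1008.88364981,  -23.80905577,  729.0871275 ]), 'attitude': array([-2.54018444e+00, -3.25775834e-05,  1.52930386e+00])}
top {'fx': 503.5556125724632, 'fy': 503.5556125724632, 'cx': 313.71610024002257, 'cy': 194.75496546923463, 'position': array([ 419.80767402,  -10.24608269, 1339.87516216]), 'attitude': array([-3.03696061,  0.0176715 , -1.59237109])}
blue_tray 0.82 [547. -13.   3.]
yellow_tray 0.7 [476. 310.  -4.]
yellow_tray 0.47 [ 444. -371.    7.]
black_capacitor 0.54 [ 530. -395.    3.]
transformer 0.49 [ 544. -311.    6.]
heatsink 0.75 [ 682. -307.    0.]
heatsink 0.75 [ 727. -108.    0.]
heatsink 0.7 [ 567. -228.    8.]
heatsink 0.59 [737. 236.   0.]
relay 0.68 [ 332. -307.    3.]
relay 0.64 [ 467. -292.    3.]
relay 0.45 [ 341. -181.    1.]
brown_capacitor 0.41 [ 486. -217.    2.]
choke 0.46 [ 446. -371.    5.]
bottle 0.79 [735. 240.  -0.]
solder_spool 0.84 [ 718. -208.   -2.]
```

View pics/top0.png

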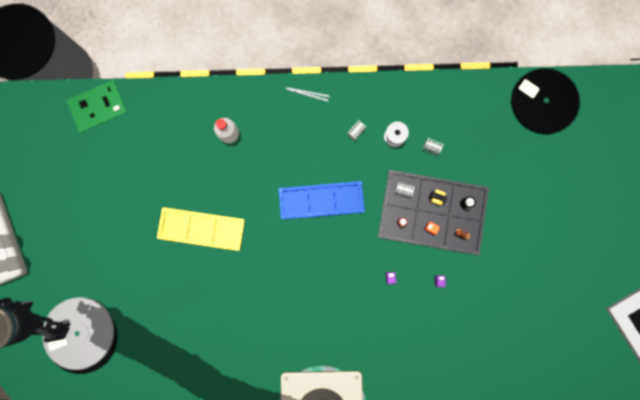

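View pics/scene0.png

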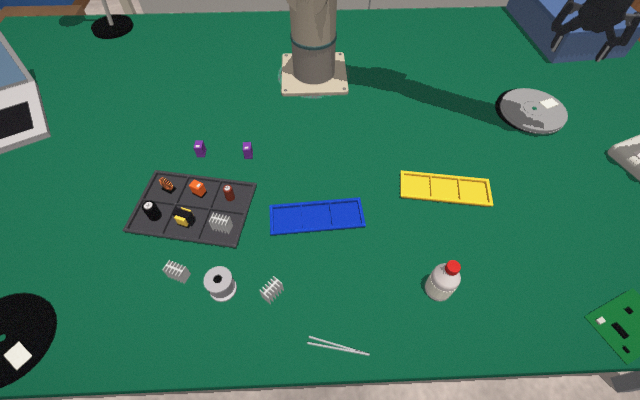

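The top view shows the stock tray at pixels (380–487, 170–254). Its back row holds the heatsink (404,189), transformer (438,197) and black capacitor (469,203). Its front row holds the brown capacitor (403,223), relay (433,229) and choke (463,234). The blue tray is at (321,200) and the yellow at (201,229).

Heatsink candidates are (404,189), (357,130) and (433,146). The one in the stock tray is about 610 mm from the base and the others more than 730 mm, so (404,189) is the one meant. I'll confirm this in a crop. Relay candidates are the orange one (433,229) and the purple ones (391,278) and (441,281); orange is meant.

```bash
cat > m.py <<'E'
from h import *
im=cv2.imread("pics/top0.png"); d=np.load("top0.npy"); c=eyes.calibration("top")
P=cloud(c,d); hsv=cv2.cvtColor(im,cv2.COLOR_BGR2HSV)
def rect(m,nm):
    p=P[m][:,:2].astype(np.float32); r=cv2.minAreaRect(p); z=P[m][:,2]
    print(nm,np.round(r[0],1),np.round(r[1],1),round(r[2],1),"mean",p.mean(0).round(1),"z",np.percentile(z,[5,50,95]).round(1),m.sum())
for nm,lo,hi,box in [("blue",(105,150,60),(125,255,255),(270,170,375,230)),("yellow",(22,120,120),(34,255,255),(150,200,250,255))]:
    m=cv2.inRange(hsv,lo,hi)>0; b=np.zeros_like(m); b[box[1]:box[3],box[0]:box[2]]=1; rect(m&b,nm)
print("bench z", np.median(P[300:350,200:400,2]))
b=np.zeros(d.shape,bool); b[165:260,375:492]=1
m=(b&(P[...,2]>26)&(d>0)).astype(np.uint8)
n,l=cv2.connectedComponents(m)
for i in range(1,n):
    if (l==i).sum()>15: rect(l==i,(i,np.argwhere(l==i).mean(0).round(0)[::-1]))
m=b&(P[...,2]>-5)&(hsv[...,1]<70)&(hsv[...,2]<110); 
cv2.imwrite("pics/crop1.png",cv2.resize(im[105:295,345:495],None,fx=3,fy=3,interpolation=cv2.INTER_CUBIC))
E
python3 m.py
```

```text
blue [503.7 -11.9] [167.2 221. ] 3.6 mean [545.5  -9.2] z [ 0.5  6.1 15.4] 2567
yellow [459.3 207.7] [442.9  85.4] 80.3 mean [482.  340.4] z [-0.3  8.7 16.5] 723
bench z 1.07056648659227
(1, array([404., 189.])) [ 567.5 -225.4] [40.2 24.8] 73.1 mean [ 567.  -225.2] z [29.8 40.9 46.5] 108
(2, array([438., 197.])) [ 545.4 -313. ] [40.3 31.9] 69.2 mean [ 544.7 -311.9] z [30.3 39.4 43.9] 178
(3, array([468., 202.])) [ 529.1 -386.7] [28.6 28.8] 41.5 mean [ 528.5 -385.5] z [33.5 49.1 53.6] 130
(4, array([402., 221.])) [ 483.  -215.7] [20.6 20.6] 64.5 mean [ 482.7 -215.2] z [32.  44.6 48.8] 67
(5, array([432., 227.])) [ 465.2 -292.9] [28.8 21.2] 56.5 mean [ 465.3 -291.8] z [31.9 40.1 44.4] 101
(6, array([462., 233.])) [ 451.  -368.1] [44.9 12.3] 60.9 mean [ 449.7 -369.5] z [29.3 39.7 46.7] 65
```

View pics/crop1.png

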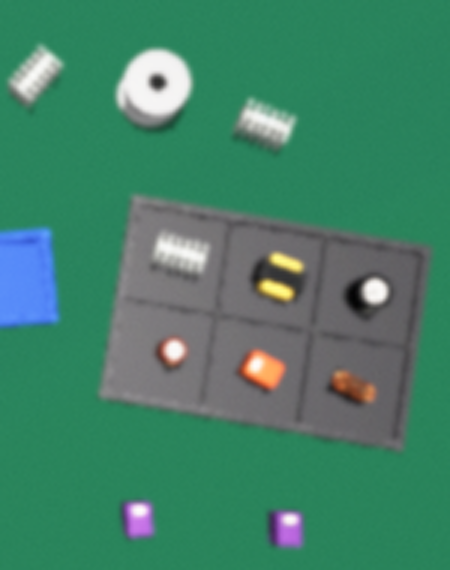

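Crop: the heatsink meant is at crop (180,252), inside the stock tray. Its look-alikes at (35,75) and (265,125) are outside. The orange relay is at (262,370); the purple ones at (138,520) and (286,527) are not part of the job. Next I'll fit the tray poses on the wall-top plane.

Run:
```python
from h import *
im=cv2.imread("pics/top0.png"); c=eyes.calibration("top"); hsv=cv2.cvtColor(im,cv2.COLOR_BGR2HSV)
A=att(c);o=np.array(c["position"])
for nm,lo,hi,box in [("blue",(100,120,60),(130,255,255),(270,170,375,230)),("yellow",(20,90,90),(36,255,255),(150,200,250,255)),("stock",(0,0,0),(180,70,120),(375,165,492,260))]:
    m=cv2.inRange(hsv,lo,hi); b=np.zeros_like(m); b[box[1]:box[3],box[0]:box[2]]=255
    m=cv2.morphologyEx(m&b,cv2.MORPH_OPEN,np.ones((3,3))); k=np.argwhere(m>0)[:,::-1]
    r=(A@np.stack([(k[:,0]-c["cx"])/c["fx"],(k[:,1]-c["cy"])/c["fy"],np.ones(len(k))])).T
    p=(o+r*((10-o[2])/r[:,2])[:,None])[:,:2].astype(np.float32)
    print(nm,[np.round(x,1) for x in cv2.minAreaRect(p)],p.mean(0).round(1))
```

```text
blue [array([546. ,  -8.7]), array([ 85.2, 222.7]), np.float64(3.6)] [546.1  -8.8]
yellow [array([477.3, 312.6]), array([224.6,  85.5]), np.float64(80.4)] [477.  312.4]
stock [array([ 505.8, -312.4]), array([248.6, 181.8]), np.float64(78.6)] [ 504.3 -336.8]
```

Call:
move_arm:
  steps:
    - [0,0,-8,0.045,-0.015,0,0.06]
    - [0,0,-8,0.025,-0.04,0,0.06]
    - [0,0,-8,0.025,-0.04,0,0.06]
    - [0,0,-8,0.02,-0.044,0,0.06]
    - [0,0,-8,0.02,-0.044,0,0.06]

```text
clock: 1.1
eef_pos: [424.8, 397.5, 231.5]
tool_rot: [3.141, -0.0, 1.977]
force: [1.2, -0.2, 1.3]
width: 59.8
gripper_force: 0.0
```

Call:
move_arm:
  steps:
    - [0,0,-8,0.015,-0.045,0,0.06]
    - [0,0,-8,0.015,-0.045,0,0.06]
    - [0,0,-8,0.015,-0.045,0,0.06]
    - [0,0,-8,0.01,-0.045,0,0.06]
    - [0,0,-8,0.01,-0.045,0,0.06]

```text
clock: 1.6
eef_pos: [489.4, 172.5, 231.7]
tool_rot: [3.141, -0.001, 1.279]
force: [-0.2, 0.2, -0.5]
width: 59.9
gripper_force: 0.0
```

Call:
move_arm:
  steps:
    - [0,0,0,0,-0.048,0,0.06]
    - [0,0,0,0,-0.048,0,0.06]
    - [0,0,0,0,-0.048,0,0.06]
    - [0,0,0,0,-0.048,0,0.06]
    - [0,0,0,0,-0.048,0,0.06]

```text
clock: 2.1
eef_pos: [489.0, -67.5, 231.6]
tool_rot: [3.141, -0.0, 1.285]
force: [0.6, 0.4, -0.3]
width: 59.9
gripper_force: 0.0
```

Call:
move_arm:
  steps:
    - [0,0,0,0.004,-0.048,0,0.055]
    - [0,0,0,0.004,-0.048,0,0.055]
    - [0,0,0,0.004,-0.048,0,0.055]
    - [0,0,0,0.004,-0.048,0,0.055]
    - [0,0,0,0,-0.048,0,0.055]

```text
clock: 2.6
eef_pos: [505.6, -307.6, 231.5]
tool_rot: [3.141, -0.0, 1.285]
force: [-0.4, 0.4, 0.2]
width: 54.7
gripper_force: 0.0
```

Call:
move_arm:
  steps:
    - [0,0,0,0,0,0,0.055]
    - [0,0,0,0,0,0,0.055]

```text
clock: 2.8
eef_pos: [504.3, -307.1, 231.1]
tool_rot: [-3.141, -0.0, 1.281]
force: [1.3, 0.8, -0.0]
width: 54.7
gripper_force: 0.0
```

```bash
cat > wl.py <<'E'
from h import *
import sys
nm=sys.argv[1]
c=eyes.calibration("wrist"); im,d=eyes.get_image("wrist"); cv2.imwrite(f"pics/{nm}.png",im); np.save(f"{nm}.npy",d)
s=telemetry.read_state(); print(np.round(s['eef_pos'],1),np.round(s['tool_rot'],3),c['position'].round(0),c['attitude'].round(2),c['fx'])
P=cloud(c,d); P[d==0]=0
m=((P[...,2]>26)&(P[...,2]<60)).astype(np.uint8)
n,l=cv2.connectedComponents(m)
for i in range(1,n):
    k=l==i
    if k.sum()>150:
        p=P[k]; t=p[p[:,2]>np.percentile(p[:,2],90)-6][:,:2].astype(np.float32); r=cv2.minAreaRect(p[:,:2].astype(np.float32)); r2=cv2.minAreaRect(t)
        print(np.argwhere(k).mean(0).round(0)[::-1],"all",*[np.round(x,1) for x in r],"top",*[np.round(x,1) for x in r2],"mean",t.mean(0).round(1),"z",np.percentile(p[:,2],[50,95]).round(1))
E
python3 wl.py w1
```

```text
[ 504.9 -305.1  231. ] [-3.141e+00 -1.000e-03  1.284e+00] [ 525. -237.  373.] [ 2.85  0.   -0.29] 311.94016052216716
[506.  24.] all [ 711.5 -218.6] [43.6 56.3] 73.3 top [ 711.5 -218.6] [43.6 56.3] 73.3 mean [ 711.3 -216.2] z [51.4 52.7]
[356.  84.] all [ 565.7 -228.7] [40.  25.1] 72.2 top [ 565.8 -228.7] [40.  24.9] 72.1 mean [ 565.7 -227.5] z [41.1 42.5]
[274. 102.] all [ 481.7 -219.2] [20.9 21.2] 39.2 top [ 481.6 -219.2] [20.8 21.1] 31.4 mean [ 481.8 -219.2] z [43.5 44.9]
[136. 110.] all [ 338.8 -185.4] [29. 21.] 1.9 top [ 338.8 -185.4] [29. 21.] 1.9 mean [ 339.9 -185.5] z [35.4 36.9]
[477. 131.] all [ 679.4 -309.2] [40.  26.2] 66.4 top [ 679.4 -309.2] [40.1 26.2] 66.6 mean [ 678.6 -308.6] z [36.8 38.3]
[356. 173.] all [ 543.7 -315.9] [40.4 32.1] 67.9 top [ 543.4 -315.7] [40.1 31.1] 68.6 mean [ 543.4 -315.2] z [38.8 40.4]
[282. 176.] all [ 463.9 -295.8] [28.3 21.1] 59.4 top [ 463.9 -295.9] [28.2 21.1] 59.8 mean [ 464.3 -295.3] z [39.3 40.7]
[176. 221.] all [ 328.  -311.4] [20.7 28.9] 87.7 top [ 328.  -311.4] [20.7 28.9] 87.7 mean [ 329.1 -311. ] z [35.3 36.7]
[359. 238.] all [ 527.  -390.4] [29.  29.2] 70.6 top [ 527.1 -390.5] [29.  29.1] 41.4 mean [ 527.2 -389.7] z [48.1 49.6]
[291. 241.] all [ 447.8 -374. ] [34.1 13. ] 60.5 top [ 447.5 -374.2] [26.1 12.7] 61.2 mean [ 447.9 -373.6] z [38.  42.4]
```

View pics/w1.png

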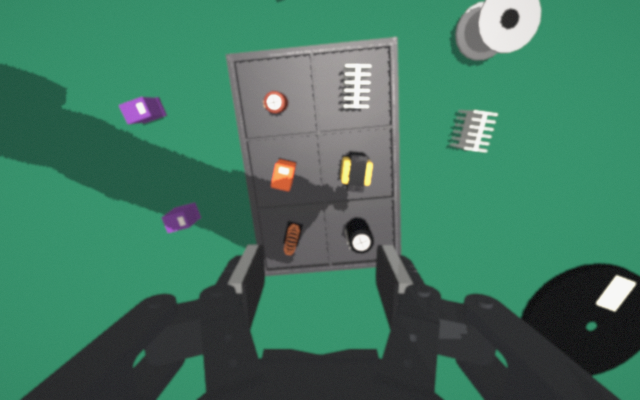

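The wrist view shows all the parts: brown capacitor (274,102), heatsink (356,84), relay (282,176), transformer (356,173), black capacitor (359,238) and choke (291,241). The sizes and top heights agree with the given dimensions. I'll pick the black capacitor first.

Call:
move_arm:
  steps:
    - [0,0,0,0.0115,-0.0415,-0.02,0.05]
    - [0,0,0,0.0115,-0.0415,-0.04,0.05]
    - [0,0,0,0,0,-0.048,0.05]
    - [0,0,0,0,0,-0.048,0.05]
    - [0,0,0,0,0,-0.035,0.05]

```text
clock: 3.35
eef_pos: [526.4, -378.9, 43.2]
tool_rot: [-3.139, -0.003, 1.287]
force: [0.1, -0.3, 0.8]
width: 50.1
gripper_force: 0.0
```

Call:
move_arm:
  steps:
    - [0,0,0,0,0,-0.02,0.05]
    - [0,0,0,0,0,-0.005,0.05]
    - [0,0,0,0,0,0,0.05]
    - [0,0,0,0,0,0,0.022]
    - [0,0,0,0,0,0,0.022]

```text
clock: 3.85
eef_pos: [527.8, -383.1, 23.5]
tool_rot: [3.138, 0.001, 1.285]
force: [0.2, -0.5, 1.2]
width: 28.2
gripper_force: 59.1
```

Call:
move_arm:
  steps:
    - [0,0,0,0,0,0,0.022]
    - [0,0,0,0,0,0,0.022]
    - [0,0,0,0,0,0,0.022]
    - [0,0,0,0,0,0,0.022]

```text
clock: 4.25
eef_pos: [527.8, -383.1, 23.4]
tool_rot: [3.138, 0.0, 1.285]
force: [-0.8, 1.4, 6.5]
width: 27.9
gripper_force: 59.8
```

Call:
move_arm:
  steps:
    - [0,0,0,0,0,0.02,0.022]
    - [0,0,0,0,0,0.035,0.022]
    - [0,0,0,0,0,0.045,0.022]
    - [0,0,0,0.001,0.03,0.01,0.022]
    - [0,0,0,0.001,0.045,0,0.022]

```text
clock: 4.75
eef_pos: [529.2, -311.8, 135.0]
tool_rot: [3.134, 0.004, 1.279]
force: [0.1, 1.3, -0.2]
width: 28.1
gripper_force: 59.3
```

```bash
python3 wl.py w2
```

```text
[ 529.9 -297.3  132.5] [-3.141 -0.008  1.29 ] [ 550. -241.  277.] [ 2.85 -0.01 -0.29] 311.94016052216716
[543.  13.] all [ 707.3 -228.9] [22.1 52. ] 65.1 top [ 707.7 -230.5] [18.4 52.4] 72.2 mean [ 707.1 -229.1] z [51.1 52.4]
[335.  77.] all [ 566.  -228.5] [39.9 24.9] 72.6 top [ 566.  -228.5] [40.  24.8] 72.2 mean [ 566.3 -227.2] z [41.1 42.4]
[221. 103.] all [ 482.1 -219.3] [21.3 21.3] 44.5 top [ 482.  -219.3] [21.3 21.1] 40.6 mean [ 482.5 -219.3] z [43.4 44.9]
[ 29. 115.] all [ 339.  -185.4] [30.  21.2] 1.8 top [ 339.  -185.4] [30.  21.2] 1.8 mean [ 340.8 -185.6] z [35.4 36.7]
[503. 143.] all [ 679. -309.] [40.2 26.1] 66.5 top [ 679.2 -309.1] [40.2 25.8] 66.5 mean [ 678.6 -308.5] z [36.6 38.1]
[338. 199.] all [ 543.9 -315.8] [40.6 32. ] 68.0 top [ 543.9 -315.9] [40.4 30.9] 68.8 mean [ 543.9 -314.9] z [38.8 40.3]
[237. 204.] all [ 464.1 -295.9] [28.6 21.2] 59.7 top [ 464.1 -295.9] [28.6 21.2] 59.5 mean [ 465.1 -295.1] z [39.3 40.6]
[ 98. 263.] all [ 328.5 -311.4] [21.1 29.4] 87.7 top [ 328.5 -311.4] [20.9 29.4] 88.4 mean [ 329.9 -310.8] z [35.2 36.6]
```

View pics/w2.png

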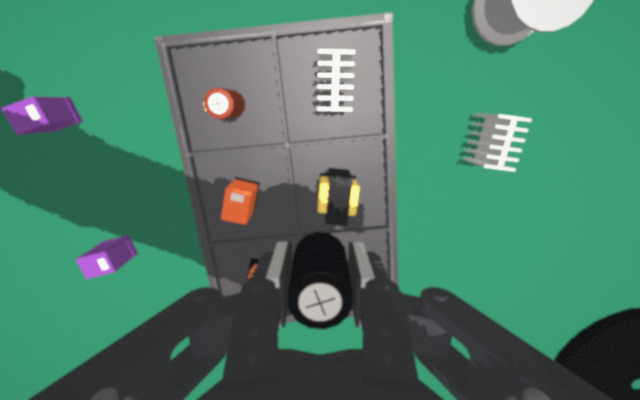

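The wrist view shows the black capacitor in the pads with its disc at (320,303). I'll check its tilt with a plane fit on the disc.

```bash
cat > tilt.py <<'E'
from h import *
import sys
nm,u0,v0,r=sys.argv[1],*map(int,sys.argv[2:5])
c=eyes.calibration("wrist"); d=np.load(f"{nm}.npy"); P=cloud(c,d)
v,u=np.mgrid[0:400,0:640]; m=((u-u0)**2+(v-v0)**2<r*r)&(d>0)
p=P[m]; cen=np.median(p,0); p=p[abs(p[:,2]-cen[2])<12]; cen=p.mean(0)
n=np.linalg.svd(p-cen,full_matrices=False)[2][2]; n*=np.sign(n[2])
s=telemetry.read_state()
print("centre",cen.round(1),"normal",n.round(3),"tilt deg",np.degrees(np.arccos(n[2])).round(1),"tcp",np.round(s['eef_pos'],1), "flange-rel", (cen-s['eef_pos']).round(1))
E
python3 tilt.py w2 320 303 17
```

```text
centre [ 527.7 -305.4  158. ] normal [-0.009 -0.022  1.   ] tilt deg 1.3 tcp [ 529.9 -297.3  132.5] flange-rel [-2.2 -8.1 25.4]
```

Call:
move_arm:
  steps:
    - [0,0,0,0.002,0.045,0,0.022]
    - [0,0,0,0.002,0.045,0,0.022]
    - [0,0,0,0.002,0.045,0,0.022]
    - [0,0,0,0.002,0.045,0,0.022]
    - [0,0,0,0.002,0.045,0,0.022]

```text
clock: 5.3
eef_pos: [538.3, -80.8, 131.8]
tool_rot: [3.141, -0.001, 1.284]
force: [0.4, -0.2, -0.0]
width: 28.3
gripper_force: 59.3
```

Call:
move_arm:
  steps:
    - [0,0,0,0.002,0.045,0,0.022]
    - [0,0,0,0,0.045,0,0.022]
    - [0,0,0,0,0.045,0,0.022]
    - [0,0,0,0,0,-0.03,0.022]
    - [0,0,0,0,0,-0.02,0.022]

```text
clock: 5.8
eef_pos: [540.2, 55.7, 80.8]
tool_rot: [3.141, -0.001, 1.29]
force: [-0.1, -0.6, -0.9]
width: 28.0
gripper_force: 59.3
```

Call:
move_arm:
  steps:
    - [0,0,0,0,0,0,0.022]
    - [0,0,0,0,0,0,0.022]

```text
clock: 6.0
eef_pos: [540.4, 52.0, 81.7]
tool_rot: [3.141, 0.0, 1.284]
force: [0.1, -0.6, -0.6]
width: 28.0
gripper_force: 59.3
```

```bash
python3 wl.py w3
```

```text
[541.   51.8  82.3] [ 3.14  -0.     1.283] [561. 122. 224.] [ 2.85  0.   -0.29] 311.94016052216716
[615. 348.] all [ 727.3 -108.2] [25.3 42.6] 46.9 top [ 727.3 -108.3] [25.3 42.6] 46.9 mean [ 722.9 -105.1] z [35.4 37.7]
```

View pics/w3.png

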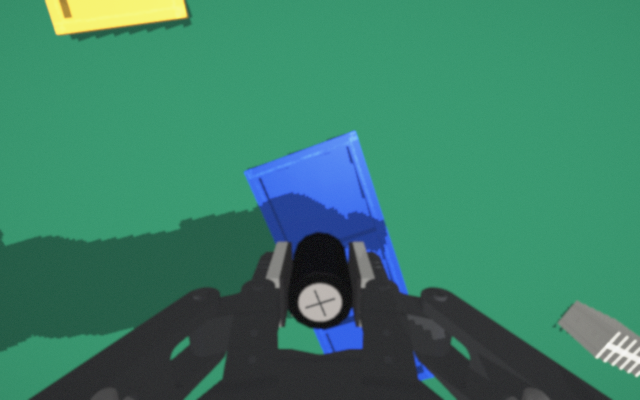

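The blue tray's +y end corners are at (247,172) and (357,132). I'll check the tray position from those.

```bash
cat > px.py <<'E'
from h import *
import sys
z=float(sys.argv[1]); c=eyes.calibration("wrist"); A=att(c);o=np.array(c["position"])
for a in sys.argv[2:]:
    u,v=map(float,a.split(',')); r=A@[(u-c["cx"])/c["fx"],(v-c["cy"])/c["fy"],1]; print(a,(o+r*(z-o[2])/r[2]).round(1))
E
python3 px.py 12 247,172 357,132
```

```text
247,172 [501.3  94.9  12. ]
357,132 [581.   99.5  12. ]
```

Call:
move_arm:
  steps:
    - [0,0,0,0.0025,0.015,-0.01,0.022]
    - [0,0,0,0,0,-0.03,0.022]
    - [0,0,0,0,0,-0.01,0.022]
    - [0,0,0,0,0,-0.005,0.022]
    - [0,0,0,0,0,0,0.022]

```text
clock: 6.55
eef_pos: [542.7, 67.3, 26.1]
tool_rot: [-3.141, 0.0, 1.284]
force: [-0.6, -0.3, -0.9]
width: 28.1
gripper_force: 59.3
```

Call:
move_arm:
  steps:
    - [0,0,0,0,0,0,0.022]
    - [0,0,0,0,0,0,0.022]

```text
clock: 6.75
eef_pos: [543.4, 67.3, 27.1]
tool_rot: [3.14, -0.0, 1.284]
force: [0.8, 0.6, 0.4]
width: 28.1
gripper_force: 59.3
```

Call:
move_arm:
  steps:
    - [0,0,0,0,0,-0.002,0.022]
    - [0,0,0,0,0,0,0.022]
    - [0,0,0,0,0,0,0.022]

```text
clock: 7.05
eef_pos: [542.8, 67.5, 24.4]
tool_rot: [3.141, -0.0, 1.284]
force: [-0.5, -0.5, -0.9]
width: 28.2
gripper_force: 59.3
```

Call:
move_arm:
  steps:
    - [0,0,0,0,0,-0.001,0.022]
    - [0,0,0,0,0,0,0.022]
    - [0,0,0,0,0,0,0.022]

```text
clock: 7.35
eef_pos: [542.9, 67.5, 23.4]
tool_rot: [3.141, -0.0, 1.284]
force: [0.6, -0.4, 0.6]
width: 27.9
gripper_force: 59.6
```

Call:
move_arm:
  steps:
    - [0,0,0,0,0,-0.0005,0.022]
    - [0,0,0,0,0,0,0.022]
    - [0,0,0,0,0,0,0.022]

```text
clock: 7.65
eef_pos: [542.9, 67.5, 23.3]
tool_rot: [3.141, -0.001, 1.284]
force: [-1.1, 0.7, 5.8]
width: 28.2
gripper_force: 60.1
```

Call:
move_arm:
  steps:
    - [0,0,0,0,0,0,0.046]
    - [0,0,0,0,0,0,0.046]
    - [0,0,0,0,0,0.02,0.05]
    - [0,0,0,0,0,0.04,0.052]
    - [0,0,0,0,0,0.035,0.052]

```text
clock: 8.15
eef_pos: [542.4, 67.2, 118.5]
tool_rot: [-3.141, 0.001, 1.284]
force: [0.9, 0.2, 0.1]
width: 52.2
gripper_force: 0.0
```

Call:
move_arm:
  steps:
    - [0,0,-1,0,-0.04,0.01,0.055]
    - [0,0,-1,0,-0.047,0,0.055]
    - [0,0,-1,0,-0.047,0,0.055]
    - [0,0,-1,0,-0.047,0,0.055]
    - [0,0,-1,0,-0.047,0,0.055]

```text
clock: 8.65
eef_pos: [542.5, -162.2, 127.7]
tool_rot: [-3.141, -0.0, 1.197]
force: [1.2, -0.4, 0.0]
width: 54.8
gripper_force: 0.0
```

Call:
move_arm:
  steps:
    - [0,0,0,0,-0.047,0,0.055]
    - [0,0,0,0,-0.047,0,0.055]
    - [0,0,0,0,-0.04,0,0.055]
    - [0,0,0,0,-0.02,0,0.055]
    - [0,0,0,0,0,0,0.055]

```text
clock: 9.15
eef_pos: [541.2, -319.5, 127.7]
tool_rot: [3.141, 0.003, 1.191]
force: [-0.9, 0.1, -0.5]
width: 54.8
gripper_force: 0.0
```

```bash
python3 wl.py w4 | grep -v "z \[5"
```

```text
[ 541.8 -316.2  127.4] [-3.141  0.     1.194] [ 569. -251.  269.] [ 2.85  0.   -0.38] 311.94016052216716
[304.  71.] all [ 566.1 -228.5] [40.3 25. ] 72.2 top [ 566.1 -228.5] [40.3 25. ] 72.2 mean [ 566.6 -227.2] z [41.1 42.4]
[191. 109.] all [ 482.  -219.4] [21.5 21.4] 37.4 top [ 481.7 -218.9] [20.3 22.2] 67.7 mean [ 482.8 -219.4] z [43.3 44.9]
[488. 123.] all [ 679.4 -309.1] [40.1 26.5] 66.1 top [ 679.5 -309.1] [40.2 26. ] 65.6 mean [ 678.8 -308.5] z [36.8 38.3]
[ 13. 138.] all [ 340.4 -185.2] [27.6 21.4] 0.7 top [ 340.4 -185.2] [27.6 21.3] 0.6 mean [ 346.8 -187.4] z [34.8 36.7]
[321. 197.] all [ 543.9 -315.6] [40.1 31.6] 68.7 top [ 544.2 -315.6] [40.3 30.6] 67.3 mean [ 544.2 -314.8] z [39.  40.3]
[219. 210.] all [ 464.4 -295.7] [28.3 21.1] 59.8 top [ 464.4 -295.7] [28.3 21.1] 60.4 mean [ 465.3 -295.2] z [39.2 40.5]
[ 88. 281.] all [ 328.5 -311.8] [21.7 29.5] 88.2 top [ 328.5 -311.8] [21.7 29.5] 88.2 mean [ 330.2 -310.9] z [35.3 36.7]
```

Call:
move_arm:
  steps:
    - [0,0,0,0.002,0.0005,-0.03,0.052]
    - [0,0,0,0,0,-0.04,0.052]
    - [0,0,0,0,0,-0.03,0.052]
    - [0,0,0,0,0,-0.012,0.052]
    - [0,0,0,0,0,0,0.052]

```text
clock: 9.7
eef_pos: [544.1, -311.7, 14.1]
tool_rot: [-3.138, -0.001, 1.199]
force: [-0.5, 0.1, 0.9]
width: 52.0
gripper_force: 0.0
```

Call:
move_arm:
  steps:
    - [0,0,0,0,0,0,0.052]
    - [0,0,0,0,0,0,0.025]
    - [0,0,0,0,0,0,0.025]
    - [0,0,0,0,0,0,0.025]
    - [0,0,0,0,0,0,0.025]

```text
clock: 10.2
eef_pos: [546.1, -314.7, 17.8]
tool_rot: [3.138, 0.0, 1.197]
force: [0.4, 0.3, 6.6]
width: 30.7
gripper_force: 60.5
```

Call:
move_arm:
  steps:
    - [0,0,0,0,0,0,0.025]
    - [0,0,0,0,0,0,0.025]

```text
clock: 10.4
eef_pos: [546.1, -314.7, 17.8]
tool_rot: [3.138, 0.0, 1.197]
force: [-0.2, -0.4, 7.2]
width: 30.2
gripper_force: 60.5
```

Call:
move_arm:
  steps:
    - [0,0,0,0,0,0.015,0.025]
    - [0,0,0,0,0,0.035,0.025]
    - [0,0,0,0,0,0.045,0.025]
    - [0,0,0,0,0.03,0.01,0.025]
    - [0,0,3,0,0.045,0,0.025]

```text
clock: 10.9
eef_pos: [546.0, -243.2, 125.0]
tool_rot: [3.133, 0.003, 1.245]
force: [0.4, 1.5, -1.6]
width: 30.8
gripper_force: 59.8
```

Call:
move_arm:
  steps:
    - [0,0,4,0,0.045,0,0.025]
    - [0,0,4,0,0.045,0,0.025]
    - [0,0,4,0,0.045,0,0.025]
    - [0,0,4,0,0.045,0,0.025]
    - [0,0,4,0,0.04,0,0.025]

```text
clock: 11.4
eef_pos: [544.7, -16.5, 122.0]
tool_rot: [3.141, -0.001, 1.602]
force: [0.9, -0.2, -1.9]
width: 30.9
gripper_force: 59.7
```

Call:
move_arm:
  steps:
    - [0,0,0,0,0,-0.02,0.025]
    - [0,0,0,0,0,0,0.025]
    - [0,0,0,0,0,0,0.025]

```text
clock: 11.7
eef_pos: [544.6, -20.3, 101.5]
tool_rot: [3.142, 0.001, 1.597]
force: [0.6, -0.2, -1.9]
width: 30.7
gripper_force: 59.7
```

```bash
python3 wl.py w5
```

```text
[545.1 -20.8 101.8] [3.141e+00 1.000e-03 1.596e+00] [543.  53. 243.] [2.85 0.   0.03] 311.94016052216716
[316.  94.] all [540.5  59.8] [29.3 29.3] 50.0 top [540.5  59.8] [29.3 29.3] 50.0 mean [540.5  59.9] z [48.6 49.8]
[545. 323.] all [ 727.7 -108.6] [25.  42.7] 47.4 top [ 727.7 -108.6] [25.  42.7] 47.4 mean [ 726.7 -107.7] z [35.7 37.8]
```

View pics/w5.png

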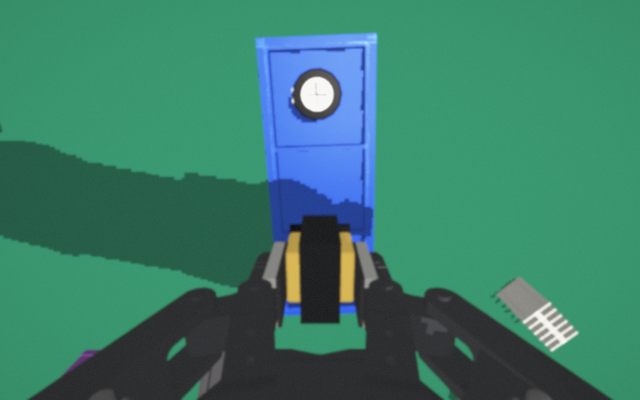

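The capacitor stands upright in the +y compartment at (316,94), top z 49. The transformer is held square in the pads. I'll place it in the middle compartment.

Call:
move_arm:
  steps:
    - [0,0,0,0.001,0.012,-0.02,0.025]
    - [0,0,0,0,0,-0.04,0.025]
    - [0,0,0,0,0,-0.015,0.025]
    - [0,0,0,0,0,-0.005,0.025]
    - [0,0,0,0,0,0,0.025]

```text
clock: 12.25
eef_pos: [546.1, -8.5, 21.1]
tool_rot: [3.141, 0.001, 1.597]
force: [-0.3, -0.5, -1.6]
width: 30.5
gripper_force: 59.7
```

Call:
move_arm:
  steps:
    - [0,0,0,0,0,0,0.025]
    - [0,0,0,0,0,-0.001,0.025]
    - [0,0,0,0,0,0,0.025]
    - [0,0,0,0,0,0,0.025]

```text
clock: 12.65
eef_pos: [546.1, -7.0, 20.3]
tool_rot: [3.141, -0.0, 1.599]
force: [-0.5, 0.5, -0.9]
width: 30.9
gripper_force: 59.7
```

Call:
move_arm:
  steps:
    - [0,0,0,0,0,-0.0015,0.025]
    - [0,0,0,0,0,0,0.025]
    - [0,0,0,0,0,0,0.025]

```text
clock: 12.95
eef_pos: [545.7, -7.1, 18.2]
tool_rot: [-3.141, -0.0, 1.599]
force: [-0.3, -0.3, -2.4]
width: 30.8
gripper_force: 59.7
```

Call:
move_arm:
  steps:
    - [0,0,0,0,0,-0.001,0.025]
    - [0,0,0,0,0,0,0.025]
    - [0,0,0,0,0,0,0.025]

```text
clock: 13.25
eef_pos: [545.8, -7.1, 17.8]
tool_rot: [3.141, -0.0, 1.599]
force: [-2.0, 1.2, 4.9]
width: 30.9
gripper_force: 60.5
```

Call:
move_arm:
  steps:
    - [0,0,0,0,0,-0.0005,0.025]
    - [0,0,0,0,0,0,0.025]
    - [0,0,0,0,0,0,0.025]

```text
clock: 13.55
eef_pos: [545.8, -7.1, 17.8]
tool_rot: [3.141, -0.0, 1.599]
force: [-2.7, 0.1, 9.7]
width: 30.7
gripper_force: 61.3
```

Call:
move_arm:
  steps:
    - [0,0,0,0,0,0,0.046]
    - [0,0,0,0,0,0,0.046]
    - [0,0,0,0,0,0.02,0.046]
    - [0,0,0,0,0,0.04,0.046]
    - [0,0,0,0,0,0.04,0.046]

```text
clock: 14.05
eef_pos: [545.1, -7.2, 117.1]
tool_rot: [-3.139, 0.0, 1.598]
force: [0.9, 0.6, 0.1]
width: 46.1
gripper_force: 0.0
```

Call:
move_arm:
  steps:
    - [0,0,-4,0.004,-0.045,0.01,0.046]
    - [0,0,-4,0.004,-0.045,0,0.046]
    - [0,0,-4,0.004,-0.045,0,0.046]
    - [0,0,-4,0.004,-0.045,0,0.046]
    - [0,0,-3.4,0.004,-0.041,0,0.046]

```text
clock: 14.55
eef_pos: [565.6, -230.5, 126.7]
tool_rot: [3.141, 0.001, 1.257]
force: [-0.3, 0.2, 0.2]
width: 45.8
gripper_force: 0.0
```

Call:
move_arm:
  steps:
    - [0,0,0,0,0,-0.04,0.046]
    - [0,0,0,0,0,-0.01,0.046]
    - [0,0,0,0,0,0,0.046]

```text
clock: 14.85
eef_pos: [564.2, -226.3, 74.7]
tool_rot: [-3.136, -0.001, 1.261]
force: [0.2, 0.0, -0.4]
width: 46.1
gripper_force: 0.0
```

```bash
python3 wl.py w6
```

```text
[ 565.4 -226.6   76.1] [-3.139e+00 -1.000e-03  1.262e+00] [ 587. -157.  217.] [ 2.85  0.01 -0.31] 311.94016052216716
[581. 133.] all [ 712.9 -212.7] [55.8 55.9] 88.2 top [ 712.9 -212.7] [55.8 55.9] 88.2 mean [ 712.6 -211.2] z [51.3 52.5]
[324. 231.] all [ 565.9 -228.7] [41.2 25.1] 72.2 top [ 566.  -228.7] [41.2 25. ] 72.2 mean [ 566.1 -228.3] z [39.3 42. ]
[194. 255.] all [ 482.1 -218.8] [21.4 21.5] 13.2 top [ 482.1 -218.9] [21.3 21.3] 13.2 mean [ 483.3 -218.1] z [43.1 44.6]
[  4. 266.] all [ 352.8 -187.6] [16.3  5. ] 83.0 top [ 352.7 -188.3] [15.   4.9] 82.5 mean [ 352.7 -190.2] z [29.2 33.9]
[522. 287.] all [ 679.4 -308.8] [41.2 26.5] 65.8 top [ 679.3 -308.8] [41.1 26.3] 65.8 mean [ 679.3 -307.6] z [35.1 37.9]
[205. 364.] all [ 456.1 -296.4] [20.6  8.5] 64.6 top [ 456.1 -296.4] [20.6  8.5] 64.6 mean [ 456.2 -297.1] z [39.4 40.5]
```

View pics/w6.png

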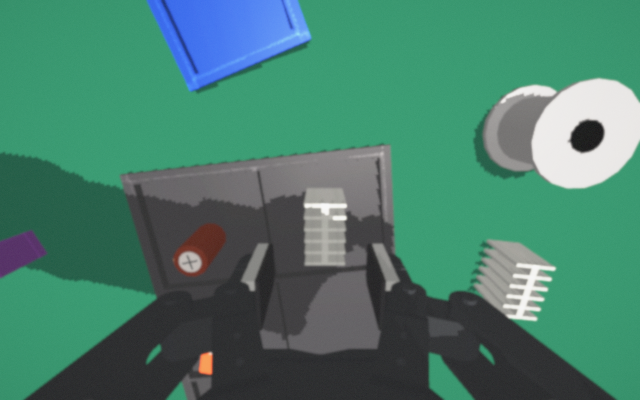

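The heatsink sits centred between the open fingers at (324,231). I'll grasp it.

Call:
move_arm:
  steps:
    - [0,0,0,0,-0.002,-0.03,0.046]
    - [0,0,0,0,0,-0.025,0.046]
    - [0,0,0,0,0,-0.006,0.046]
    - [0,0,0,0,0,0,0.046]
    - [0,0,0,0,0,0,0.046]

```text
clock: 15.4
eef_pos: [567.0, -230.1, 17.3]
tool_rot: [3.139, 0.0, 1.261]
force: [-0.4, -0.8, 0.5]
width: 45.8
gripper_force: 0.0
```

Call:
move_arm:
  steps:
    - [0,0,0,0,0,0,0.018]
    - [0,0,0,0,0,0,0.018]
    - [0,0,0,0,0,0,0.018]
    - [0,0,0,0,0,0,0.018]
    - [0,0,0,0,0,0,0.018]

```text
clock: 15.9
eef_pos: [566.9, -230.4, 17.5]
tool_rot: [3.139, -0.0, 1.26]
force: [-0.2, -0.1, 6.5]
width: 23.4
gripper_force: 58.7
```

Call:
move_arm:
  steps:
    - [0,0,0,0,0,0.015,0.018]
    - [0,0,0,0,0,0.035,0.018]
    - [0,0,0,0,0,0.04,0.018]
    - [0,0,5,-0.004,0.035,0,0.018]
    - [0,0,5,-0.004,0.04,0,0.018]

```text
clock: 16.4
eef_pos: [558.8, -156.9, 108.7]
tool_rot: [3.136, 0.002, 1.434]
force: [0.1, 0.5, -0.4]
width: 24.3
gripper_force: 58.9
```

Call:
move_arm:
  steps:
    - [0,0,5,-0.004,0.04,0,0.018]
    - [0,0,5,-0.004,0.037,0,0.018]
    - [0,0,0,0,0,-0.02,0.018]
    - [0,0,0,0,0,0,0.018]
    - [0,0,0,0,0,0,0.018]

```text
clock: 16.9
eef_pos: [549.8, -79.2, 86.6]
tool_rot: [3.141, 0.001, 1.608]
force: [0.2, -0.3, -0.7]
width: 23.6
gripper_force: 58.9
```

```bash
python3 wl.py w7
```

```text
[550.2 -79.7  86.8] [3.140e+00 1.000e-03 1.607e+00] [547.  -6. 228.] [2.85 0.   0.04] 311.94016052216716
[312.   5.] all [541.2  48.1] [24.3  6.8] 2.3 top [541.2  46.1] [16.9  2.9] 2.1 mean [541.2  45.6] z [36.6 47.2]
[317. 110.] all [545.7  -8.9] [31.9 40.1] 1.5 top [545.7  -8.9] [31.1 40.1] 3.3 mean [545.7  -8.3] z [39.  40.4]
[571. 268.] all [ 727.7 -108.6] [25.4 42.5] 47.0 top [ 727.8 -108.6] [25.3 42.5] 46.9 mean [ 727. -108.] z [35.6 37.9]
[ 39. 340.] all [ 338.7 -184.9] [30.3 22.6] 1.1 top [ 338.7 -185.1] [30.3 22.3] 2.1 mean [ 340.7 -183.1] z [34.9 36.3]
```

View pics/w7.png

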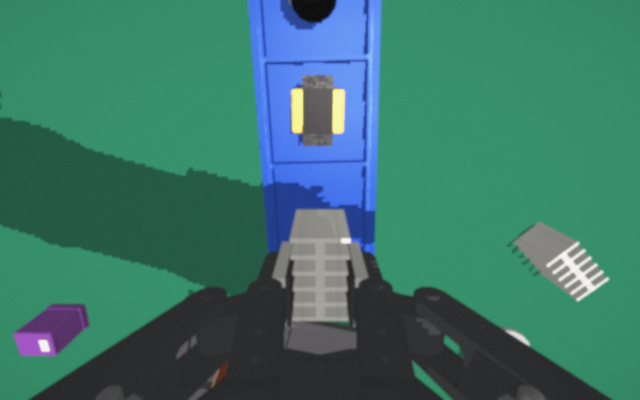

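The transformer stands flat in the middle compartment (317,110), top z 40. The heatsink is held over the last one. I'll lower it.

Call:
move_arm:
  steps:
    - [0,0,0,0.001,0,-0.03,0.018]
    - [0,0,0,0,0,-0.025,0.018]
    - [0,0,0,0,0,-0.01,0.018]
    - [0,0,0,0,0,-0.001,0.018]
    - [0,0,0,0,0,0,0.018]

```text
clock: 17.45
eef_pos: [551.3, -78.9, 20.5]
tool_rot: [3.141, 0.001, 1.608]
force: [-0.4, -0.3, 0.0]
width: 23.5
gripper_force: 58.9
```

Call:
move_arm:
  steps:
    - [0,0,0,0,0,-0.001,0.018]
    - [0,0,0,0,0,0,0.018]
    - [0,0,0,0,0,0,0.018]

```text
clock: 17.75
eef_pos: [551.3, -78.1, 19.5]
tool_rot: [3.14, 0.0, 1.609]
force: [0.9, -0.1, -0.9]
width: 23.1
gripper_force: 58.9
```

Call:
move_arm:
  steps:
    - [0,0,0,0,0,-0.0013,0.018]
    - [0,0,0,0,0,0,0.018]
    - [0,0,0,0,0,0,0.018]

```text
clock: 18.05
eef_pos: [550.8, -78.0, 17.5]
tool_rot: [-3.142, -0.0, 1.609]
force: [-0.1, 0.2, 0.2]
width: 23.5
gripper_force: 58.9
```

Call:
move_arm:
  steps:
    - [0,0,0,0,0,-0.001,0.018]
    - [0,0,0,0,0,0,0.018]
    - [0,0,0,0,0,0,0.018]

```text
clock: 18.35
eef_pos: [550.8, -78.1, 17.4]
tool_rot: [3.141, -0.0, 1.609]
force: [-2.7, 1.1, 8.9]
width: 23.3
gripper_force: 60.0
```

Call:
move_arm:
  steps:
    - [0,0,0,0,0,0,0.04]
    - [0,0,0,0,0,0,0.04]
    - [0,0,0,0,0,0.02,0.042]
    - [0,0,0,0,0,0.04,0.042]
    - [0,0,0,0,0,0.04,0.042]

```text
clock: 18.85
eef_pos: [550.0, -78.0, 116.8]
tool_rot: [-3.139, -0.0, 1.609]
force: [0.9, 0.3, 0.4]
width: 42.0
gripper_force: 0.0
```

Call:
move_arm:
  steps:
    - [0,0,-5.4,-0.0144,-0.0363,0,0.042]
    - [0,0,-5.4,-0.0144,-0.0363,0,0.042]
    - [0,0,-5.4,-0.0144,-0.0363,0,0.042]
    - [0,0,-5.4,-0.0144,-0.0363,0,0.042]
    - [0,0,-5.4,-0.0144,-0.0363,0,0.042]

```text
clock: 19.35
eef_pos: [478.1, -260.8, 116.4]
tool_rot: [3.142, -0.0, 1.134]
force: [0.3, 0.3, 0.2]
width: 41.7
gripper_force: 0.0
```

Call:
move_arm:
  steps:
    - [0,0,-5.4,-0.0144,-0.0363,0,0.042]
    - [0,0,0,0,0,-0.035,0.042]
    - [0,0,0,0,0,0,0.042]
    - [0,0,0,0,0,0,0.042]

```text
clock: 19.75
eef_pos: [464.1, -294.7, 81.0]
tool_rot: [-3.139, -0.001, 1.045]
force: [1.1, 0.3, -0.4]
width: 42.3
gripper_force: 0.0
```

```bash
python3 wl.py w8
```

```text
[ 464.9 -294.9   81.8] [-3.141e+00 -1.000e-03  1.045e+00] [ 501. -232.  223.] [ 2.85  0.   -0.53] 311.94016052216716
[280. 105.] all [ 481.8 -219.2] [21.1 21.2] 39.5 top [ 481.8 -219.2] [21.1 21.2] 39.5 mean [ 482.  -219.2] z [43.6 44.9]
[ 61. 175.] all [ 339.  -185.3] [29.9 21.2] 1.5 top [ 339.  -185.3] [29.9 21.2] 1.5 mean [ 340.9 -185.6] z [35.3 36.7]
[321. 225.] all [ 464.3 -295.4] [27.9 20.7] 60.0 top [ 464.3 -295.5] [27.9 20.7] 60.0 mean [ 464.7 -294.7] z [39.3 40.5]
[356. 322.] all [ 448.7 -372.8] [31.3 13.3] 59.5 top [ 448.3 -373.7] [27.7 13. ] 60.6 mean [ 448.3 -372.7] z [38.  42.2]
```

View pics/w8.png

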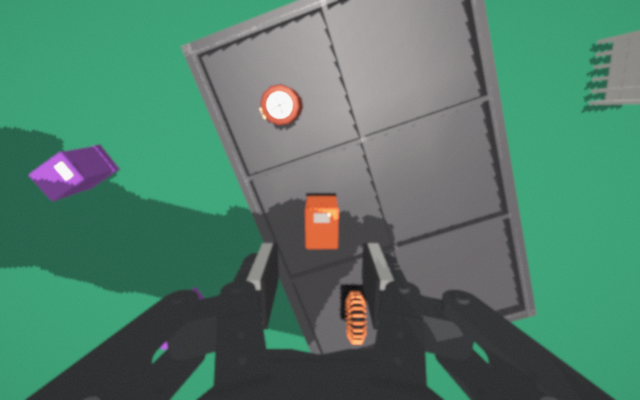

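The orange relay is aligned between the fingers at (321,225), and the choke at (356,318) is clear of them. I'll grasp the relay.

Call:
move_arm:
  steps:
    - [0,0,0,0,-0.0005,-0.03,0.042]
    - [0,0,0,0,0,-0.025,0.042]
    - [0,0,0,0,0,-0.011,0.042]
    - [0,0,0,0,0,0,0.042]
    - [0,0,0,0,0,0,0.042]

```text
clock: 20.3
eef_pos: [465.2, -296.5, 16.5]
tool_rot: [3.14, 0.0, 1.044]
force: [0.3, 0.2, -0.2]
width: 41.9
gripper_force: 0.0
```

Call:
move_arm:
  steps:
    - [0,0,0,0,0,0,0.014]
    - [0,0,0,0,0,0,0.014]
    - [0,0,0,0,0,0,0.014]
    - [0,0,0,0,0,0,0.014]
    - [0,0,0,0,0,0,0.014]

```text
clock: 20.8
eef_pos: [465.3, -296.9, 16.9]
tool_rot: [3.139, -0.0, 1.044]
force: [-0.6, 0.9, 6.9]
width: 19.8
gripper_force: 59.2
```

Call:
move_arm:
  steps:
    - [0,0,0,0,0,0.015,0.014]
    - [0,0,0,0,0,0.035,0.014]
    - [0,0,0,0,0,0.04,0.014]
    - [0,0,0,0.001,0.03,0.01,0.014]
    - [0,0,0,0.0015,0.045,0,0.014]

```text
clock: 21.3
eef_pos: [468.5, -224.6, 118.5]
tool_rot: [3.134, 0.001, 1.039]
force: [1.3, 1.4, -0.1]
width: 19.7
gripper_force: 58.7
```

Call:
move_arm:
  steps:
    - [0,0,2,0.0015,0.046,0,0.014]
    - [0,0,2,0.0015,0.046,0,0.014]
    - [0,0,2,0.0015,0.046,0,0.014]
    - [0,0,2,0.0015,0.046,0,0.014]
    - [0,0,2,0.0015,0.046,0,0.014]

```text
clock: 21.8
eef_pos: [474.5, 10.5, 116.1]
tool_rot: [3.141, -0.001, 1.219]
force: [0.7, 0.5, -0.3]
width: 20.0
gripper_force: 58.6
```

Call:
move_arm:
  steps:
    - [0,0,2,0.0015,0.046,0,0.014]
    - [0,0,2,0.0015,0.046,0,0.014]
    - [0,0,2,0.0015,0.046,0,0.014]
    - [0,0,2,0.0015,0.046,0,0.014]
    - [0,0,2,0.0015,0.046,0,0.014]

```text
clock: 22.3
eef_pos: [481.8, 240.7, 116.1]
tool_rot: [3.141, -0.001, 1.394]
force: [1.5, 0.6, -0.6]
width: 19.8
gripper_force: 58.6
```

Call:
move_arm:
  steps:
    - [0,0,0,0.0015,0.046,0,0.014]
    - [0,0,0,0.0015,0.046,0,0.014]
    - [0,0,0,0.0015,0.04,0,0.014]
    - [0,0,0,0,0,-0.03,0.014]
    - [0,0,0,0,0,0,0.014]

```text
clock: 22.8
eef_pos: [483.4, 371.0, 82.9]
tool_rot: [-3.137, 0.004, 1.396]
force: [-0.7, -1.4, -0.2]
width: 20.1
gripper_force: 58.7
```

```bash
python3 wl.py w9
```

```text
[484.8 369.6  84.4] [-3.139e+00  3.000e-03  1.393e+00] [497. 444. 225.] [ 2.85  0.01 -0.18] 311.94016052216716
```

View pics/w9.png

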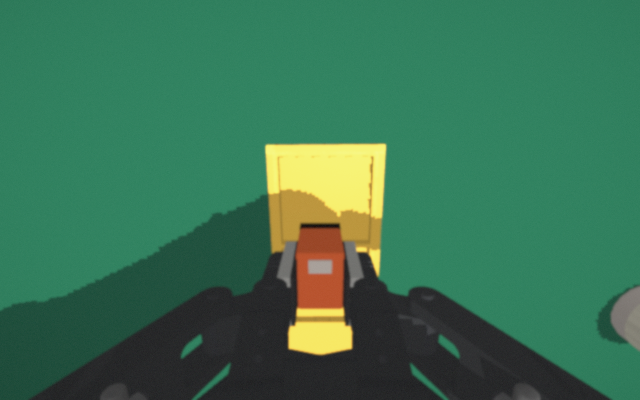

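The relay is held upright over the yellow tray, whose +y end corners are at (265,146) and (386,144). I'll locate the end compartment.

```bash
python3 px.py 12 265,146 386,144; python3 -c "
from h import *;print(telemetry.read_state()['eef_pos'])"
```

```text
265,146 [456.2 422.8  12. ]
386,144 [537.5 409.5  12. ]
[484.83654718 369.58212355  84.41998066]
```

Call:
move_arm:
  steps:
    - [0,0,0,0.0055,0.009,-0.025,0.014]
    - [0,0,0,0,0,-0.025,0.014]
    - [0,0,0,0,0,-0.012,0.014]
    - [0,0,0,0,0,-0.002,0.014]
    - [0,0,0,0,0,0,0.014]

```text
clock: 23.35
eef_pos: [492.6, 378.8, 22.4]
tool_rot: [3.141, -0.0, 1.391]
force: [0.1, 0.5, 0.3]
width: 19.8
gripper_force: 58.7
```

Call:
move_arm:
  steps:
    - [0,0,0,0,0,0,0.014]
    - [0,0,0,0,0,0,0.014]

```text
clock: 23.55
eef_pos: [492.6, 379.9, 22.7]
tool_rot: [3.14, -0.001, 1.392]
force: [0.1, -0.9, 0.0]
width: 19.5
gripper_force: 58.7
```

Call:
move_arm:
  steps:
    - [0,0,0,-0.001,0,-0.004,0.014]
    - [0,0,0,0,0,0,0.014]
    - [0,0,0,0,0,0,0.014]

```text
clock: 23.85
eef_pos: [490.7, 379.6, 17.4]
tool_rot: [-3.141, 0.0, 1.393]
force: [-0.0, 0.7, -0.3]
width: 19.6
gripper_force: 58.7
```

Call:
move_arm:
  steps:
    - [0,0,0,0,0,-0.001,0.014]
    - [0,0,0,0,0,0,0.014]
    - [0,0,0,0,0,0,0.014]

```text
clock: 24.15
eef_pos: [491.0, 379.7, 16.9]
tool_rot: [3.142, -0.0, 1.393]
force: [-1.1, -0.5, 5.1]
width: 20.0
gripper_force: 59.4
```

Call:
move_arm:
  steps:
    - [0,0,0,0,0,-0.001,0.014]
    - [0,0,0,0,0,0,0.014]
    - [0,0,0,0,0,0,0.014]

```text
clock: 24.45
eef_pos: [490.9, 379.7, 16.9]
tool_rot: [-3.141, -0.001, 1.393]
force: [-2.6, -3.3, 11.9]
width: 20.0
gripper_force: 60.6
```

Call:
move_arm:
  steps:
    - [0,0,0,0,0,0,0.038]
    - [0,0,0,0,0,0,0.038]
    - [0,0,0,0,0,0.02,0.042]
    - [0,0,0,0,0,0.04,0.042]
    - [0,0,0,0,0,0.04,0.042]

```text
clock: 24.95
eef_pos: [490.3, 379.1, 115.4]
tool_rot: [-3.14, 0.002, 1.392]
force: [-0.2, 1.2, -0.1]
width: 42.2
gripper_force: 0.0
```

Call:
move_arm:
  steps:
    - [0,0,0,-0.0007,-0.046,0,0.042]
    - [0,0,0,-0.0007,-0.046,0,0.042]
    - [0,0,0,-0.0007,-0.046,0,0.042]
    - [0,0,0,-0.0007,-0.046,0,0.042]
    - [0,0,0,-0.0007,-0.046,0,0.042]

```text
clock: 25.45
eef_pos: [487.2, 147.9, 115.3]
tool_rot: [3.141, 0.0, 1.393]
force: [1.1, -0.4, 0.8]
width: 42.0
gripper_force: 0.0
```

Call:
move_arm:
  steps:
    - [0,0,0,-0.0007,-0.046,0,0.042]
    - [0,0,0,-0.0007,-0.046,0,0.042]
    - [0,0,0,-0.0007,-0.046,0,0.042]
    - [0,0,0,-0.0007,-0.046,0,0.042]
    - [0,0,0,-0.0007,-0.046,0,0.042]

```text
clock: 25.95
eef_pos: [483.7, -82.2, 115.3]
tool_rot: [3.141, 0.0, 1.393]
force: [1.2, -0.7, 1.0]
width: 41.9
gripper_force: 0.0
```

Call:
move_arm:
  steps:
    - [0,0,0,-0.0007,-0.046,0,0.042]
    - [0,0,0,-0.0007,-0.046,0,0.042]
    - [0,0,0,-0.0007,-0.046,0,0.042]
    - [0,0,0,0,0,-0.035,0.042]
    - [0,0,0,0,0,0,0.042]

```text
clock: 26.45
eef_pos: [479.0, -218.6, 77.6]
tool_rot: [-3.135, -0.001, 1.39]
force: [-1.3, 0.6, 0.1]
width: 42.2
gripper_force: 0.0
```

```bash
python3 wl.py w10
```

```text
[ 479.9 -217.5   78.9] [-3.137e+00 -2.000e-03  1.392e+00] [ 493. -147.  220.] [ 2.85  0.01 -0.18] 311.94016052216716
[ 96. 213.] all [ 339.1 -185.2] [29.6 21.4] 1.6 top [ 339.1 -185.2] [29.6 21.3] 1.5 mean [ 340.7 -184.6] z [35.2 36.6]
[324. 228.] all [ 481.7 -218.8] [21.3 21.2] 34.3 top [ 481.7 -218.8] [21.3 21.2] 34.3 mean [ 481.8 -218. ] z [43.2 44.6]
[623. 302.] all [ 678.7 -308.9] [40.7 27. ] 66.4 top [ 678.5 -308.7] [40.8 26.6] 66.7 mean [ 673.3 -311.7] z [33.9 37.7]
```

View pics/w10.png

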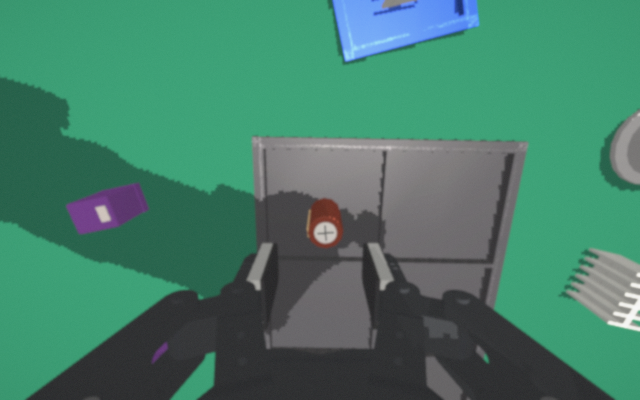

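The brown capacitor is between the fingers at (324,228). I'll grasp it.

Call:
move_arm:
  steps:
    - [0,0,0,0.001,0,-0.03,0.042]
    - [0,0,0,0,0,-0.025,0.042]
    - [0,0,0,0,0,-0.009,0.042]
    - [0,0,0,0,0,0,0.042]
    - [0,0,0,0,0,0,0.042]

```text
clock: 27.0
eef_pos: [483.5, -218.1, 17.5]
tool_rot: [3.14, 0.0, 1.394]
force: [0.0, -0.7, 0.0]
width: 42.2
gripper_force: 0.0
```

Call:
move_arm:
  steps:
    - [0,0,0,0,0,0,0.014]
    - [0,0,0,0,0,0,0.014]
    - [0,0,0,0,0,0,0.014]
    - [0,0,0,0,0,0,0.014]
    - [0,0,0,0,0,0,0.014]

```text
clock: 27.5
eef_pos: [483.7, -218.5, 17.9]
tool_rot: [3.139, 0.0, 1.393]
force: [0.4, 0.6, 5.5]
width: 20.3
gripper_force: 58.5
```

Call:
move_arm:
  steps:
    - [0,0,0,0,0,0.015,0.014]
    - [0,0,0,0,0,0.035,0.014]
    - [0,0,0,0,0,0.04,0.014]
    - [0,0,0,-0.001,0.03,0.01,0.014]
    - [0,0,0,-0.0015,0.045,0,0.014]

```text
clock: 28.0
eef_pos: [482.4, -146.2, 119.7]
tool_rot: [3.134, 0.002, 1.387]
force: [0.1, 1.1, 0.0]
width: 20.1
gripper_force: 58.6
```

Call:
move_arm:
  steps:
    - [0,0,0,-0.0015,0.046,0,0.014]
    - [0,0,0,-0.0015,0.046,0,0.014]
    - [0,0,0,-0.0015,0.046,0,0.014]
    - [0,0,0,-0.0015,0.046,0,0.014]
    - [0,0,0,-0.0015,0.046,0,0.014]

```text
clock: 28.5
eef_pos: [472.8, 88.6, 117.4]
tool_rot: [3.14, -0.001, 1.393]
force: [1.2, 0.0, -0.8]
width: 20.1
gripper_force: 58.6
```

Call:
move_arm:
  steps:
    - [0,0,0,-0.0015,0.046,0,0.014]
    - [0,0,0,-0.0015,0.046,0,0.014]
    - [0,0,0,-0.0015,0.046,0,0.014]
    - [0,0,0,0,0.02,-0.03,0.014]
    - [0,0,0,0,0,0,0.014]

```text
clock: 29.0
eef_pos: [465.6, 249.0, 84.5]
tool_rot: [-3.138, -0.0, 1.4]
force: [-1.0, -0.2, -0.2]
width: 19.6
gripper_force: 58.7
```

```bash
python3 wl.py w11
```

```text
[466.8 246.   85.7] [-3.139e+00  1.000e-03  1.396e+00] [479. 321. 226.] [ 2.85  0.   -0.17] 311.94016052216716
[325.  11.] all [489.1 369.8] [ 8.5 20.8] 79.2 top [489.2 369.8] [ 8.5 20.7] 79.2 mean [489.1 369.4] z [39.  40.4]
```

View pics/w11.png

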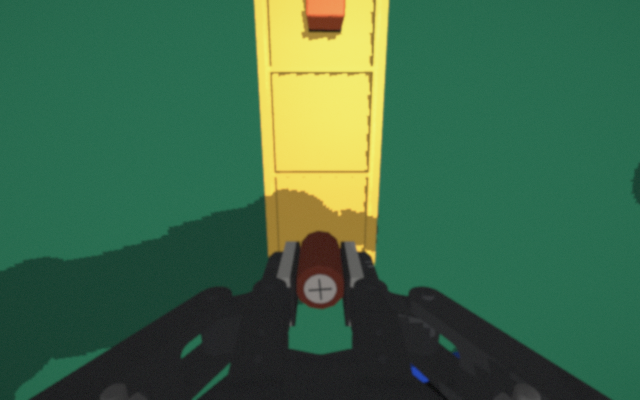

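The relay stands upright in its compartment (325,11), top z 40. The brown capacitor is held over the −y compartment, whose divider is at (320,171). I'll check the target and the tilt.

```bash
python3 px.py 12 320,171; python3 tilt.py w11 320 288 13
```

```text
320,171 [471.9 275.4  12. ]
centre [466.9 245.5 111.7] normal [-0.003 -0.024  1.   ] tilt deg 1.4 tcp [466.8 246.   85.7] flange-rel [ 0.1 -0.4 26. ]
```

Call:
move_arm:
  steps:
    - [0,0,0,0,-0.003,-0.025,0.014]
    - [0,0,0,0,0,-0.025,0.014]
    - [0,0,0,0,0,-0.012,0.014]
    - [0,0,0,0,0,-0.003,0.014]
    - [0,0,0,0,0,0,0.014]

```text
clock: 29.55
eef_pos: [468.9, 240.8, 22.1]
tool_rot: [3.141, -0.0, 1.391]
force: [0.3, -0.1, -0.2]
width: 19.9
gripper_force: 58.7
```

Call:
move_arm:
  steps:
    - [0,0,0,0,0,0,0.014]
    - [0,0,0,0,0,0,0.014]

```text
clock: 29.75
eef_pos: [469.0, 241.8, 22.4]
tool_rot: [3.14, -0.001, 1.393]
force: [0.2, -0.1, -0.8]
width: 19.9
gripper_force: 58.7
```

Call:
move_arm:
  steps:
    - [0,0,0,-0.0015,0,-0.003,0.014]
    - [0,0,0,0,0,0,0.014]
    - [0,0,0,0,0,0,0.014]

```text
clock: 30.05
eef_pos: [466.7, 241.7, 18.5]
tool_rot: [-3.141, -0.0, 1.393]
force: [-0.2, 0.3, 0.9]
width: 19.8
gripper_force: 58.7
```

Call:
move_arm:
  steps:
    - [0,0,0,0,0,-0.001,0.014]
    - [0,0,0,0,0,0,0.014]
    - [0,0,0,0,0,0,0.014]

```text
clock: 30.35
eef_pos: [466.8, 241.8, 17.9]
tool_rot: [3.142, -0.001, 1.393]
force: [-2.2, -1.4, 5.2]
width: 20.1
gripper_force: 59.4
```

Call:
move_arm:
  steps:
    - [0,0,0,0,0,-0.0005,0.014]
    - [0,0,0,0,0,0,0.014]
    - [0,0,0,0,0,0,0.014]

```text
clock: 30.65
eef_pos: [466.9, 241.7, 17.9]
tool_rot: [3.141, -0.001, 1.393]
force: [-2.3, -1.2, 9.2]
width: 20.1
gripper_force: 60.0
```

Call:
move_arm:
  steps:
    - [0,0,0,0,0,0,0.038]
    - [0,0,0,0,0,0,0.038]
    - [0,0,0,0,0,0.02,0.042]
    - [0,0,0,0,0,0.04,0.042]
    - [0,0,0,0,0,0.04,0.042]

```text
clock: 31.15
eef_pos: [466.2, 241.1, 117.4]
tool_rot: [-3.14, 0.002, 1.392]
force: [0.9, 0.2, -0.4]
width: 41.9
gripper_force: 0.0
```

Call:
move_arm:
  steps:
    - [0,0,0,0,0,0.045,0.042]
    - [0,0,0,0,0,0.045,0.042]
    - [0,0,0,-0.02,0.04,0,0.042]
    - [0,0,0,-0.02,0.04,0,0.042]
    - [0,0,0,-0.02,0.04,0,0.042]

```text
clock: 31.65
eef_pos: [406.0, 363.0, 207.4]
tool_rot: [3.141, -0.001, 1.392]
force: [-0.0, 0.8, -0.4]
width: 41.8
gripper_force: 0.0
```

Call:
move_arm:
  steps:
    - [0,0,0,-0.02,0.04,0,0.042]
    - [0,0,0,-0.02,0.04,0,0.042]
    - [0,0,0,-0.02,0.04,0,0.042]
    - [0,0,0,-0.02,0.04,0,0.042]
    - [0,0,0,0,0,0,0.042]

```text
clock: 32.15
eef_pos: [320.7, 528.7, 205.6]
tool_rot: [-3.138, -0.002, 1.404]
force: [-0.2, 0.1, -0.3]
width: 41.9
gripper_force: 0.0
```

Run:
```python
from h import *
c=eyes.calibration("top"); im,d=eyes.get_image("top"); P=cloud(c,d)
cv2.imwrite("pics/fin.png",cv2.resize(im[110:290,120:500],None,fx=2,fy=2,interpolation=cv2.INTER_CUBIC))
b=np.zeros(d.shape,bool); b[100:300,140:500]=1
n,l=cv2.connectedComponents((b&(P[...,2]>26)&(d>0)).astype(np.uint8))
for i in range(1,n):
    k=l==i
    if k.sum()>15: print(np.argwhere(k).mean(0).round(0)[::-1],P[k].mean(0).round(0),np.percentile(P[k][:,2],95).round(0),k.sum())
```

```text
[225. 129.] [726. 231.  81.] 118.0 429
[356. 129.] [ 729. -105.   36.] 43.0 110
[397. 132.] [ 714. -210.   53.] 57.0 357
[433. 145.] [ 681. -305.   35.] 42.0 106
[346. 196.] [551. -74.  40.] 46.0 86
[320. 199.] [546.  -6.  39.] 45.0 160
[294. 201.] [540.  62.  50.] 55.0 110
[171. 223.] [492. 381.  40.] 45.0 99
[224. 231.] [467. 242.  44.] 49.0 65
[463. 233.] [ 449. -370.   39.] 46.0 65
[391. 277.] [ 340. -182.   36.] 41.0 101
[440. 281.] [ 329. -308.   36.] 40.0 98
```

View pics/fin.png

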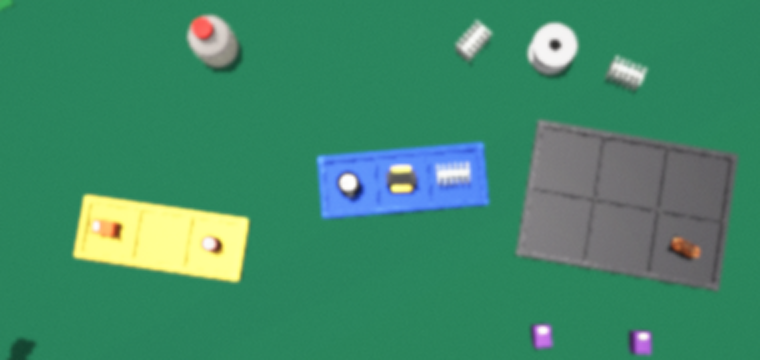

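The blue tray holds the black capacitor (348,183), transformer (400,178) and heatsink (453,173). The yellow tray holds the relay (106,228) and brown capacitor (210,243). All five stand at the right heights, and the choke, bottle and spool have not moved.

```bash
python3 -c "
from cell import ctrl;print(ctrl.finish_job())"
```

```text
the job is handed in; nothing more can be done
None
```

Both kits are made up and the job is handed in: all five parts stand upright in compartments of their own, in the order asked, and the choke, bottle and spool were left alone; it took about 32 s.

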